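# Shim the rocking gauge stand

## Task

The grey gauge stand on the forge bench rocks because its near-left foot hangs short of the bench. Without gripping or lifting anything, push the red wedge along the bench, thin end first, under that foot until it is tight and carries the foot, but without shoving the stand along or jacking it out of level; then press down firmly on the plate's corner above that foot, to check that it no longer dips, and draw the hand clear. Leave everything else on the bench alone.

Things in the scene. Friction and masses are not known exactly. Their poses are not given: they have to be found in the camera images.
- stand: Grey stand, 4.5 kg, loose on the bench. Plate 200 (x) by 220 (y) mm, underside 34, top 50 mm above the bench; legs at x = +-80, y = +-85 mm, the one at x = -80, y = +85 short. Origin at bench height under the plate's centre; x points away from the robot (yaw up to 20 degrees), z up. Unshimmed, 3 to 5 N on the short corner rocks it; 20 to 35 N sideways slides it.
- short_foot (a point): Centre of the underside of the short foot, a brass disc 20 mm in diameter and 6 mm thick on a 16 mm steel stem. It hangs 5.5 to 9.5 mm above the bench, different every time: its z is the gap.
- press_spot (a point): Point on the top face of the plate right above the short foot, at the near-left corner, 50 mm above the bench, 20 mm from the plate's near edge and 25 mm from its left edge. Press within 40 mm of it, with 8 to 15 N. At the far right of the plate (stand x = 62, y = -55) a gauge post rises to 235 mm, and carries a round dial over stand x = 50 to 70, y = 0 to 55, at 168 to 222 mm height.
- wedge: Red steel wedge, 0.2 kg, 92 (x) by 60 (y) mm. Origin on its underside, mid-length; x points to the thin end. Height 3 mm at the tip (x = +46), rising evenly to 15 mm at x = -34, then an upright heel, full width, 34 mm high, to x = -46. It lies on the robot's side of the short foot, tip towards it within 17 degrees, 25 to 60 mm short of it and up to 25 mm to one side.
- heel (a point): Centre of the wedge's flat upright back face (60 mm wide, 34 mm high), 17 mm above its underside: the face to push on. The wedge slides with 1 to 2.5 N; once it meets the foot the push needed rises steeply. 6 to 15 N on the heel makes it tight, and it stays where it is left (self-locking).
- hammer: Hammer, 260 mm long, lying on the bench to the right of the wedge, head some 30 mm high. Leave alone. Origin on its underside.
- tin: Can 66 mm across, 85 mm tall, standing left of the stand. Leave alone. Origin under its centre.
- punch: Dark square steel punch, 120 by 14 by 14 mm with a yellow end, lying left of the wedge. Leave alone. Origin under its middle.
- test_block: Brass block, 40 by 30 by 25 mm, lying on the stand's plate towards its right edge. Leave alone. Origin under its centre.
- horseshoe: Dark iron horseshoe, about 100 mm across and 12 mm thick, lying to the right of the work. Leave alone. Origin at bench height at its centre.
- mug: Blue mug, 76 mm across and 90 mm tall, to the left. Leave alone. Origin under its centre.
- brush: Brush, 200 mm long, lying to the near right. Leave alone. Origin on its underside.
Not all that is in view belongs to the job. Of the things that look like the wedge, the middle-sized one is meant.

How it is judged:
By the outcome, as a careful person would: the job done as asked, in the order asked, and still so for the second after the job is handed in, with the robot touching nothing.
It also fails if it takes over 50 s, if anything falls off the work surface, if the arm or the gripper's body presses on something with over 40 N, if the wrist force passes 120 N, or if a joint passes its speed limit or range.

## Robot

A 6-joint arm with a two-finger parallel gripper is mounted at the origin on the work surface. World frame = base frame: x ahead of the robot, y to its left, z up, the work surface at z = 0. Lengths are in mm, angles in rad, forces in N, time in s.
With the tool pointing down it reaches from about 275 to 750 mm from the base axis. Payload 10.2 kg.
Tool frame: the origin (TCP) lies at the very end of the fingers, on their centre line; the grasp point (between the pads) lies 19 mm behind it; x points along the fingers, y is the direction in which the jaws open and shut, and the axes are right-handed (so a half turn about x gives the same grasp; the last joint's range is limited). The gripper opens to 85 mm and grips with 20 to 120 N. Pads are 22 mm wide; open, the fingers measure 114 mm over their backs; the gripper's body (76 mm by 85 mm) begins 54 mm behind the grasp point. The pads swing forward as they close: fully open they stand 13 mm farther back than shut.
Start: joints at [0.91, 0.313, 1.498, -0, 1.331, -0.223], TCP at [222.586, 475.486, 231.294] pointing down, gripper open.
Joint ranges: [-2.94, 2.94], [-0.97, 2.17], [0.19, 2.56], [-1.23, 4.37], [0.02, 3.11], [-2.88, 2.88]. Speed limits (rad/s): [2.39, 2.39, 3.01, 3.14, 3.14, 3.14].

## Interface

Orientations are given as a unit quaternion [w, x, y, z].
In Python, from rig import ctrl gives the robot as it stands. The module is installed in compiled form; this text tells all that it offers.
- The arm moves only by the tool move_arm, never from a script. Its argument "targets" is a list that holds one entry, the list of rows, each a list of 7 numbers: the opening, from 0 (shut) to 1 (fully open), then the shift along the tool's x, y, z each as a share of 150 mm, from -1 to 1, then the turn, a rotation vector about the tool's x, y, z each as a share of 60 degrees, from -1 to 1. A call has 1 to 5 rows; each row shifts and turns the commanded pose from where the row before left it, along the tool's axes as they then stand; what a row does not reach is not made up. A row lasts 1/10 s, in which the tool goes at most 50 mm and 8.59 degrees, less where a joint would pass 70% of its speed; a pose out of reach is approached as far as the arm can. A call with a number of a shift or a turn outside -1 to 1 is refused whole. A call with a gripper value outside its range is refused whole. The fingers move at their own pace and stop on an object; "force" is the grip in N (left out, the last holds). Time passes only in rows, so rows that do not move let the fingers close. It gives the time, the measured TCP pose, the force and the opening at its end, in the units of the state.
- ctrl.sense(): the state, without advancing time (a new reading comes with each control period).
- ctrl.capture(name): name is "scene" or "top" or "wrist"; returns the picture (480x640x3 uint8, red, green, blue); there is no depth.
- ctrl.calibration(name): a dict with "camera_matrix" (3x3 intrinsics, pixels), "extrinsics" (4x4, takes a point from world to camera coordinates); the wrist camera has in their place "tool_from_camera" (4x4, takes a point from camera to tool coordinates, whose origin is the TCP and whose axes are the tool frame's). Camera axes: x right, y down, z forward; pixel columns grow to the right and rows downward; lengths in mm; the calibration is good to about 2 mm. A picture is of the moment at which its call begins: read the wrist's pose just before it. calibration takes no time and is no camera call.
- ctrl.finish_job(): hands the job in, once; it reports no verdict.
Trained networks look in the newest picture that a camera, given by its name, has taken for a name from the list of things; names that differ only in an ending like _2 or _b are one class to them, and where a whole thing is asked for, a point or a joint stands for the part that bears it (a point fixed in the world has none). Each returns a list of dicts, best first, with "confidence" (0 to 1); they miss things now and then, are a little off and sometimes report something else, mostly with a low value. They report only what shows in the picture. A call takes as long as a camera call. They do not tell look-alikes from the thing itself.
- ctrl.recognise(label, camera): "point" ([row, column] in pixels, amid what is visible of it).
- ctrl.cut_out(label, camera): "pixels" (480x640 bool, what is visible of it) and "point" ([row, column] in pixels, amid what is visible of it).
The state is a dict: "time_s": time; "joints": joint angles; "dq": joint speeds; "tau": joint torques, N m; "eef_pos": TCP position; "ee_rot": TCP orientation; "force": force on the tool from outside, world axes, zero at the start; "wrist_torque": the same for the moment, N m; "grip_width": opening from 0.0 (shut) to 1.0 (fully open).
Only numpy, scipy, OpenCV 4.12 (cv2) and the standard library are available. Lean on these libraries where they do the work, as an engineer would, in place of code of your own. Each camera call takes 0.05 s, during which the arm holds its last target.

## Working session

There is one attempt and no reset: what is moved stays moved. The work goes in short steps, Python scripts to look and compute and a tool call to move; the robot and the scene stay as the last step left them, time stands still between calls to the robot, and variables do not carry over. Pictures are saved under pics/ and viewed, and the job is handed in when it is done.

Besides the shell and the picture viewer there is one more tool, called after ">>>" by a JSON object that holds its "op" and its "data", one argument or row to a line. move_arm: Moves the arm, as the interface text tells. Shift numbers are shares of 150 mm and turn numbers shares of 60 degrees, none past 1 either way. Its arguments: {"type":"object","properties":{"targets":{"type":"array","items":{"type":"array","items":{"type":"array","items":{"type":"number","minimum":-1,"maximum":1}}}},"force":{"type":"number"}},"required":["targets"]}

```bash
mkdir -p pics; ls; python3 - <<'E'
from rig import ctrl
import cv2,numpy as np
s=ctrl.sense();print({k:np.round(v,3).tolist() for k,v in s.items()})
for n in ["scene","top","wrist"]:
    im=ctrl.capture(n);cv2.imwrite(f"pics/{n}0.png",im[:,:,::-1])
    c=ctrl.calibration(n);print(n,{k:np.round(v,3).tolist() for k,v in c.items()})
E
```

```text
pics
{'time_s': 0.0, 'joints': [0.91, 0.313, 1.498, -0.0, 1.331, -0.223], 'dq': [0.001, 0.0, 0.001, 0.001, 0.0, -0.001], 'tau': [0.001, -41.227, -25.974, -0.0, 0.004, -0.0], 'eef_pos': [222.403, 475.285, 230.742], 'ee_rot': [0.69, 0.153, 0.69, -0.154], 'force': [0.205, 0.563, -0.314], 'wrist_torque': [-0.02, -0.021, -0.003], 'grip_width': 1.0}
scene {'camera_matrix': [[529.708, 0.0, 320.692], [0.0, 529.708, 243.558], [0.0, 0.0, 1.0]], 'extrinsics': [[0.428, 0.903, -0.016, -192.627], [0.561, -0.28, -0.779, -273.792], [-0.709, 0.325, -0.626, 1762.789], [0.0, 0.0, 0.0, 1.0]]}
top {'camera_matrix': [[523.389, 0.0, 323.443], [0.0, 523.389, 241.066], [0.0, 0.0, 1.0]], 'extrinsics': [[0.018, -1.0, 0.013, -45.122], [-0.988, -0.019, -0.151, 559.311], [0.152, -0.011, -0.988, 1098.711], [0.0, 0.0, 0.0, 1.0]]}
wrist {'camera_matrix': [[417.227, 0.0, 314.055], [0.0, 417.227, 233.36], [0.0, 0.0, 1.0]], 'tool_from_camera': [[0.001, -0.269, 0.963, -142.862], [1.0, -0.001, -0.001, 0.199], [0.001, 0.963, 0.269, -69.209], [0.0, 0.0, 0.0, 1.0]]}
```

View pics/scene0.png

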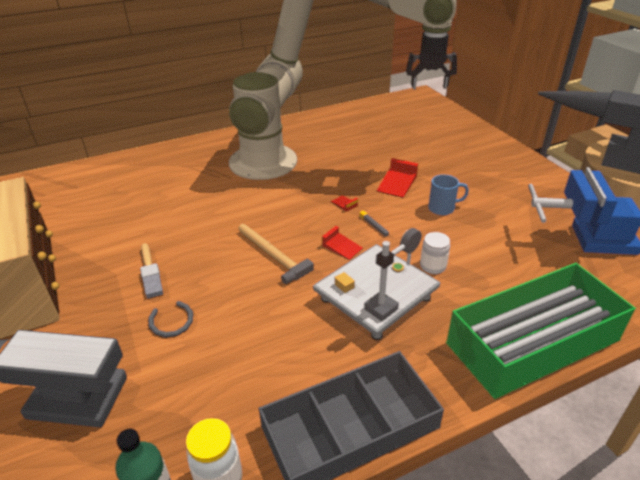

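View pics/top0.png

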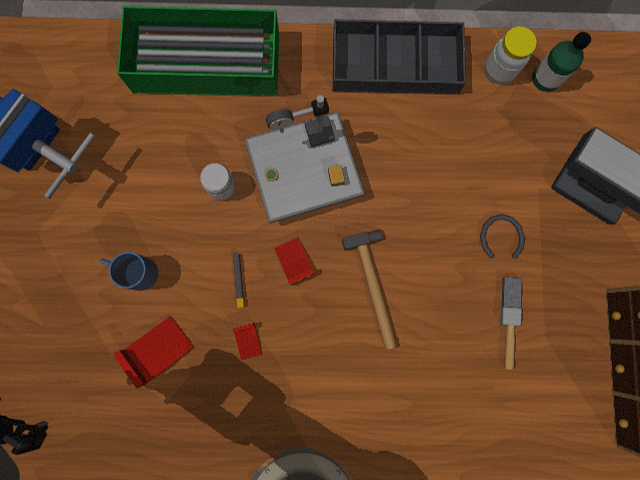

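View pics/wrist0.png

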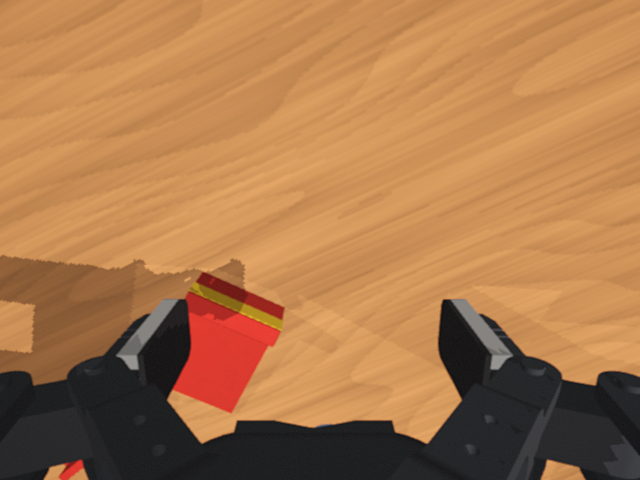

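The middle-sized red wedge is at about (row 261, col 295) in the top view. The stand plate is centred near (167, 305), with its short corner near (212, 268). The other two red wedges, at (350, 155) and (341, 247), are decoys.

```bash
cat > h.py <<'E'
from rig import ctrl
import cv2,numpy as np
from scipy.spatial.transform import Rotation as R
def cam(name,s=None):
    c=ctrl.calibration(name);K=np.array(c["camera_matrix"])
    if name!="wrist": return K,np.array(c["extrinsics"])
    s=s or ctrl.sense();q=s["ee_rot"];T=np.eye(4);T[:3,:3]=R.from_quat([q[1],q[2],q[3],q[0]]).as_matrix();T[:3,3]=s["eef_pos"]
    return K,np.linalg.inv(T@np.array(c["tool_from_camera"]))
def proj(P,KE):
    K,E=KE;P=np.atleast_2d(P);c=P@E[:3,:3].T+E[:3,3];u=c@K.T;return u[:,:2]/u[:,2:]
def ray(px,KE,z):  # px (col,row)
    K,E=KE;d=E[:3,:3].T@np.linalg.inv(K)@np.array([px[0],px[1],1.]);o=-E[:3,:3].T@E[:3,3]
    return o+d*(z-o[2])/d[2]
def Tz(x,y,yaw):
    c,s=np.cos(yaw),np.sin(yaw);return lambda P:np.c_[np.atleast_2d(P)[:,0]*c-np.atleast_2d(P)[:,1]*s+x,np.atleast_2d(P)[:,0]*s+np.atleast_2d(P)[:,1]*c+y,np.atleast_2d(P)[:,2]]
E
python3 - <<'E'
from h import *
for n in ["top"]:
    ctrl.capture(n);KE=cam(n)
    for l in ["wedge","stand","press_spot","heel","short_foot","punch","hammer","tin"]:
        r=ctrl.cut_out(l,n) if l in("wedge","stand") else ctrl.recognise(l,n)
        for i,d in enumerate(r[:4]):
            p=d["point"];z=50 if l in("stand","press_spot") else 8
            print(n,l,round(d["confidence"],2),np.round(p),np.round(ray((p[1],p[0]),KE,z)))
            if "pixels" in d:
                m=d["pixels"].astype(np.uint8);c=max(cv2.findContours(m,0,2)[0],key=cv2.contourArea)
                rr=cv2.minAreaRect(c);b=cv2.boxPoints(rr);print(m.sum(),[np.round(ray(q,KE,z)[:2]).tolist() for q in b])
E
```

```text
top wedge 0.88 [355. 150.] [309. 335.   8.]
2803 [[306.0, 418.0], [397.0, 301.0], [324.0, 242.0], [235.0, 359.0]]
top wedge 0.72 [260. 292.] [521.  35.   8.]
1120 [[549.0, 78.0], [576.0, 22.0], [490.0, -18.0], [463.0, 37.0]]
top wedge 0.58 [340. 245.] [343. 133.   8.]
741 [[369.0, 162.0], [383.0, 114.0], [314.0, 92.0], [301.0, 139.0]]
top stand 0.68 [159. 301.] [742.  18.  50.]
9276 [[830.0, 162.0], [903.0, -52.0], [662.0, -124.0], [594.0, 84.0]]
top stand 0.39 [282. 236.] [467. 150.  50.]
356 [[526.0, 161.0], [528.0, 146.0], [415.0, 131.0], [413.0, 146.0]]
top press_spot 0.63 [160. 302.] [739.  17.  50.]
top heel 0.97 [353. 152.] [313. 333.   8.]
top heel 0.71 [341. 246.] [342. 129.   8.]
top heel 0.68 [263. 294.] [514.  31.   8.]
top punch 0.55 [280. 238.] [475. 154.   8.]
top punch 0.34 [309. 509.] [ 421. -449.    8.]
top hammer 0.92 [280. 373.] [ 479. -148.    8.]
top tin 0.79 [184. 218.] [692. 209.   8.]
```

```bash
python3 - <<'E'
from h import *
s=ctrl.sense();q=s["ee_rot"];M=R.from_quat([q[1],q[2],q[3],q[0]]).as_matrix();print(M.round(3))
E
```

```text
[[-0.     0.424  0.906]
 [-0.     0.906 -0.424]
 [-1.    -0.    -0.   ]]
```

>>> {"op": "move_arm", "data": {
  "targets": [
    [[1, 0, 0, 0, -0.14, 0, 0], [1, 0, 0, 0, -0.14, 0, 0], [1, 0, 0, 0, -0.14, 0, 0], [1, 0, 0, 0, -0.14, 0, 0], [1, 0, 0, 0, -0.14, 0, 0]]
  ]
}}

```text
time_s: 1.1
eef_pos: [222.6, 475.5, 231.3]
ee_rot: [0.699, -0.106, 0.699, 0.106]
force: [-0.1, 0.2, 0.2]
grip_width: 1.0
```

>>> {"op": "move_arm", "data": {
  "targets": [
    [[1, -0.03, -0.32, 0.04, 0, 0, 0], [1, -0.03, -0.32, 0.04, 0, 0, 0], [1, -0.03, -0.32, 0.04, 0, 0, 0], [1, -0.03, -0.32, 0.04, 0, 0, 0], [1, -0.03, -0.32, 0.04, 0, 0, 0]]
  ]
}}

```text
time_s: 1.6
eef_pos: [321.4, 252.9, 254.2]
ee_rot: [0.7, -0.104, 0.699, 0.104]
force: [1.4, 0.5, -0.8]
grip_width: 0.998
```

>>> {"op": "move_arm", "data": {
  "targets": [
    [[1, -0.03, -0.32, 0.04, 0, 0, 0], [1, -0.03, -0.32, 0.04, 0, 0, 0], [1, -0.03, -0.32, 0.04, 0, 0, 0], [1, -0.03, -0.32, 0.04, 0, 0, 0], [1, -0.03, -0.32, 0.04, 0, 0, 0]]
  ]
}}

```text
time_s: 2.1
eef_pos: [420.1, 31.7, 276.7]
ee_rot: [0.7, -0.104, 0.699, 0.104]
force: [1.4, 0.2, 0.1]
grip_width: 0.997
```

>>> {"op": "move_arm", "data": {
  "targets": [
    [[1, 0, 0, 0, 0, 0, 0], [1, 0, 0, 0, 0, 0, 0]]
  ]
}}

```text
time_s: 2.3
eef_pos: [419.7, 33.2, 276.2]
ee_rot: [0.699, -0.103, 0.7, 0.103]
force: [0.4, 0.3, -0.1]
grip_width: 1.0
```

```bash
python3 - <<'E'
from h import *
s=ctrl.sense();print(np.round(s["eef_pos"]),np.round(s["force"],1))
im=ctrl.capture("wrist");cv2.imwrite("pics/w1.png",im[:,:,::-1])
E
```

```text
[420.  33. 276.] [ 0.4  0.3 -0.1]
```

View pics/w1.png

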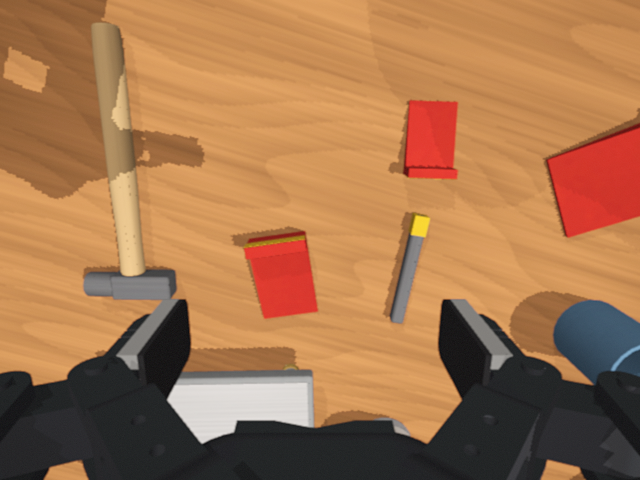

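The wrist view shows the wedge at about (275, 280), with heel top edge (246,250)–(306,236) and tip (265,317)–(317,310). The plate's near-left corner is at (371, 313), and the brass foot just shows near (368, 290). Next I'll fit the poses.

```bash
cat >> h.py <<'E'
from scipy.optimize import minimize
W=np.array([[x,y,z] for y in(-30,30) for x,z in((46,0),(46,3),(-34,34),(-46,34),(-46,0))],float)
def redmask(im,seed=None):
    m=((im[:,:,0].astype(int)>90)&(im[:,:,1]<60)&(im[:,:,2]<60)).astype(np.uint8)
    n,l,st,c=cv2.connectedComponentsWithStats(m);i=1+np.argmin(np.hypot(*(c[1:]-seed).T)+1e3*(st[1:,4]<150));return l==i
def fitwedge(views,x0):
    def f(v):
        e=0
        for m,KE in views:
            t=Tz(v[0],v[1],v[2]/100);a=np.zeros(m.shape,np.uint8)
            for Q in (W[[0,1,2,3,4,5,6,7,8,9]],):
                # union of faces: ramp slab hull (z<=15) and heel block
                lo=np.array([[x,y,z] for y in(-30,30) for x,z in((46,0),(46,3),(-34,15),(-46,15),(-46,0))],float)
                hi=np.array([[x,y,z] for y in(-30,30) for x,z in((-34,34),(-46,34),(-46,0),(-34,0))],float)
                for S in(lo,hi):
                    cv2.fillConvexPoly(a,cv2.convexHull((proj(t(S),KE)*16).round().astype(np.int32)),1,shift=4)
            e+=1-(m&(a>0)).sum()/(m|(a>0)).sum()
        return e
    best=min((minimize(f,x0+np.array(d),method="Nelder-Mead",options=dict(initial_simplex=x0+np.array(d)+np.array([[0,0,0],[6,0,0],[0,6,0],[0,0,8]]),xatol=.05,fatol=1e-4)) for d in([0,0,0],[4,4,6],[-4,-4,-6])),key=lambda r:r.fun)
    return best.x,best.fun
E
python3 - <<'E'
from h import *
im=cv2.imread("pics/w1.png")[:,:,::-1];KE=cam("wrist")
m=redmask(im,(280,280));
# include gold edge
g=cv2.morphologyEx(m.astype(np.uint8),cv2.MORPH_CLOSE,np.ones((9,9)))>0
x0=np.array([520,30,30.])
print(m.sum(),fitwedge([(g,KE)],x0))
t=cv2.imread("pics/top0.png")[:,:,::-1];KT=cam("top");mt=redmask(t,(295,261));print(mt.sum(),fitwedge([(mt,KT)],x0),fitwedge([(mt,KT),(g,KE)],x0))
z=lambda im,r,c,k:cv2.resize(im[r[0]:r[1],c[0]:c[1]],None,fx=k,fy=k,interpolation=2)
cv2.imwrite("pics/z1.png",z(im,(330,430),(170,340),4.5)[:,:,::-1])
cv2.imwrite("pics/z2.png",z(t,(90,230),(230,380),4)[:,:,::-1])
E
```

```text
3157 (array([527.26496392,  36.21846584,  40.16437536]), np.float64(0.24844333748443337))
1101 (array([521.17013894,  30.5729534 ,  42.0653615 ]), np.float64(0.050086355785837644)) (array([522.7899083 ,  31.59457313,  43.83501649]), np.float64(0.3128971560668782))
```

View pics/z1.png

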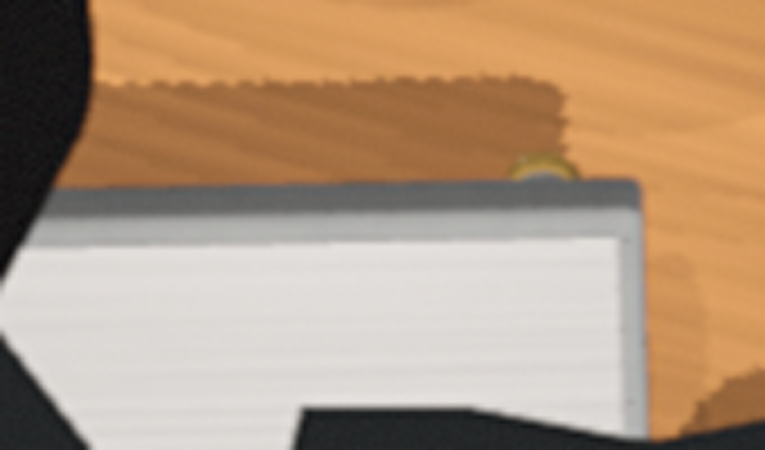

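View pics/z2.png

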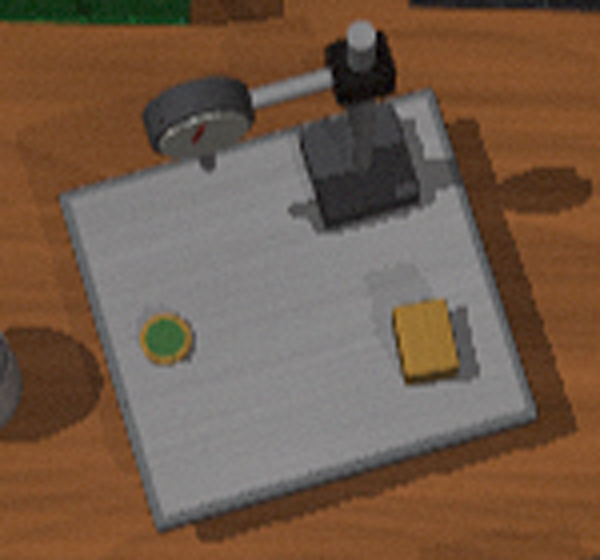

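```bash
python3 - <<'E'
from h import *
im=cv2.imread("pics/w1.png");KE=cam("wrist")
k=6;c0,r0=230,220
z=cv2.resize(im[r0:r0+110,c0:c0+110],None,fx=k,fy=k,interpolation=2)
P=Tz(521.2,30.6,.42)(W)
uv=proj(P,KE);print(uv.round(1))
for a,b in uv: cv2.circle(z,(int((a+.5-c0)*k),int((b+.5-r0)*k)),4,(255,0,0),-1)
cv2.imwrite("pics/z3.png",z)
E
```

```text
[[262.1 318.6]
 [261.8 319.8]
 [244.9 260.9]
 [242.8 249.3]
 [248.1 239.4]
 [315.9 312.4]
 [315.9 313.6]
 [305.8 253.6]
 [304.2 241.8]
 [305.  232.4]]
```

View pics/z3.png

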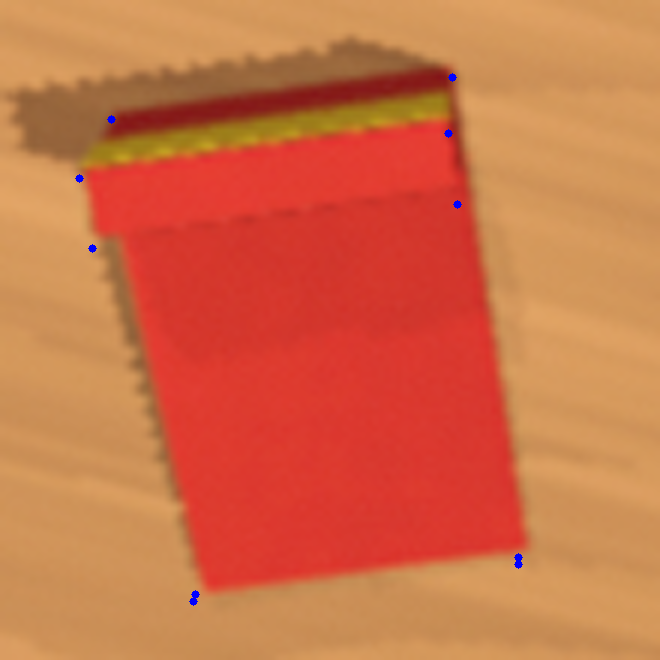

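```bash
python3 - <<'E'
from h import *
from scipy.optimize import least_squares
KE=cam("wrist");KT=cam("top")
M=np.array([(46,-30,3),(46,30,3),(-34,30,34),(-34,-30,34),(-46,-30,34),(-46,30,34),(-46,-30,0),(-46,30,0)],float)
Z=np.array([(205,592),(527,548),(462,188),(95,237),(85,172),(450,122),(110,115),(452,68)])/6-.5+[230,220]
f=lambda v:(proj(Tz(*v)(M),KE)-Z).ravel()
r=least_squares(f,[521,31,.4]);print("wedge",r.x,np.degrees(r.x[2]));print(r.fun.reshape(-1,2).round(1).tolist())
S=np.array([(-100,110,50),(100,110,50),(100,-110,50),(-100,-110,50)],float)
ZT=np.array([(160,520),(65,197),(432,93),(533,412)])/4-.5+[230,90]
g=lambda v:(proj(Tz(*v)(S),KT)-ZT).ravel()
r=least_squares(g,[740,0,.3]);print("stand top",r.x,r.fun.round(1))
# wrist: corner, near-edge pt perpendicular, left edge
zw=lambda a,b:np.array([a,b])/4.5-.5+[170,330]
c,n,l=zw(640,207),zw(50,216),zw(648,430)
c2,n2,l2=[ray(p,KE,50) for p in(c,n,l)];print(c2,n2,l2)
b=ray(zw(640,180),KE,34);print("bottom corner",b)
d=c2-n2;yaw=np.arctan2(-d[0],d[1]);d2=l2-c2;print("yaws",yaw,np.arctan2(d2[1],d2[0]))
for yw in(yaw,r.x[2]):
  for cc in(c2,b):
    o=Tz(cc[0],cc[1],yw)
    print("wrist-based: centre",o([[100,-110,0]])[0].round(1),"foot",o([[20,-25,0]])[0].round(1))
print("top foot",Tz(*r.x)([[-80,85,0]]))
ft=ray(zw(543,155),KE,10);print("brass near edge",ft)
E
```

```text
wedge [5.18993071e+02 3.10565946e+01 4.37758562e-01] 25.081718034640645
[[-0.2, 0.4], [0.3, 0.6], [-0.3, 0.4], [0.1, 0.6], [-0.6, -0.2], [-0.1, -0.4], [0.6, -0.5], [0.3, -0.6]]
stand top [7.28054204e+02 1.15265839e+01 3.10024505e-01] [-1.   2.2 -1.8 -1.5  0.8 -2.   2.1  1.1]
[595.79066662  85.72570389  50.        ] [636.70371829 -41.10186346  50.        ] [652.55573597 104.78932473  50.        ]
bottom corner [599.356593    86.70251098  34.        ]
yaws 0.31204878586239176 0.32399915537235496
wrist-based: centre [724.7  11.7   0. ] foot [622.5  68.1   0. ]
wrist-based: centre [728.3  12.7   0. ] foot [626.1  69.1   0. ]
wrist-based: centre [724.6  11.5   0. ] foot [622.5  68.    0. ]
wrist-based: centre [728.1  12.5   0. ] foot [626.  69.   0.]
top foot [[625.93614825  68.06774399   0.        ]]
brass near edge [614.89346404  66.13509647  10.        ]
```

>>> {"op": "move_arm", "data": {
  "targets": [
    [[0.25, 0, 0, 0, -0.077, 0, 0], [0.25, 0, -0.277, 0.104, 0, 0, 0], [0.25, 0.33, 0, 0, 0, 0, 0], [0.25, 0.33, 0, 0, 0, 0, 0], [0.25, 0.33, 0, 0, 0, 0, 0]]
  ]
}}

```text
time_s: 2.85
eef_pos: [449.0, 2.3, 126.4]
ee_rot: [0.695, -0.133, 0.694, 0.133]
force: [1.2, -0.7, -0.2]
grip_width: 0.252
```

>>> {"op": "move_arm", "data": {
  "targets": [
    [[0.25, 0.3, 0, 0, 0, 0, 0], [0.25, 0, 0, 0, 0, 0, 0], [0.25, 0, 0, 0, 0, 0, 0]]
  ]
}}

```text
time_s: 3.15
eef_pos: [449.8, 1.7, 84.0]
ee_rot: [0.695, -0.133, 0.694, 0.133]
force: [0.8, 0.6, 0.7]
grip_width: 0.251
```

```bash
python3 - <<'E'
from h import *
s=ctrl.sense();print(np.round(s["eef_pos"],1),np.round(s["force"],1),s["grip_width"])
im=ctrl.capture("wrist");cv2.imwrite("pics/w2.png",im[:,:,::-1])
im=ctrl.capture("scene");cv2.imwrite("pics/s2.png",im[:,:,::-1])
E
```

```text
[449.8   1.7  84. ] [0.8 0.6 0.7] 0.2511161562600946
```

View pics/w2.png

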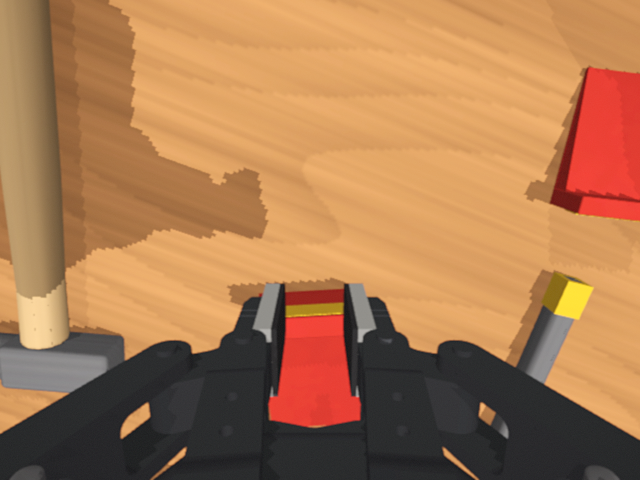

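View pics/s2.png

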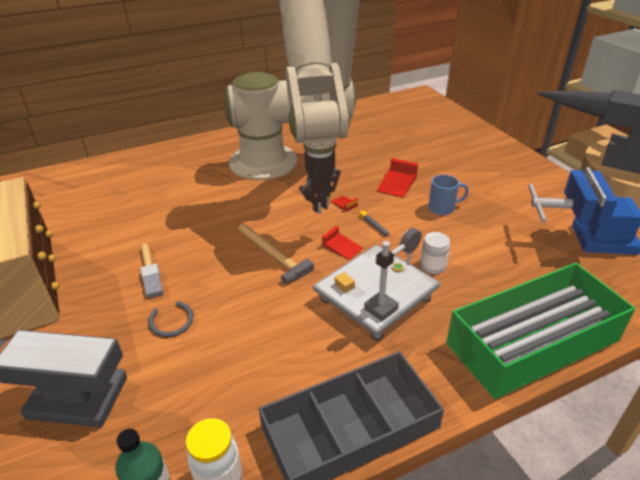

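The fingers straddle the heel's centre line, about 30 mm behind it (heel base near row 293, cols 262–345). I'll lower now.

>>> {"op": "move_arm", "data": {
  "targets": [
    [[0.25, 0.25, 0, 0, 0, 0, 0], [0.25, 0.18, 0, 0, 0, 0, 0], [0.25, 0.06, 0, 0, 0, 0, 0], [0.25, 0, 0, 0, 0, 0, 0], [0.25, 0, 0, 0, 0, 0, 0]]
  ]
}}

```text
time_s: 3.75
eef_pos: [450.6, 0.6, 11.0]
ee_rot: [0.696, -0.133, 0.694, 0.132]
force: [-0.7, -0.6, 0.9]
grip_width: 0.25
```

```bash
python3 - <<'E'
from h import *
s=ctrl.sense();print(np.round(s["eef_pos"],1),np.round(s["force"],1),s["grip_width"])
im=ctrl.capture("wrist");cv2.imwrite("pics/w3.png",im[:,:,::-1])
E
```

```text
[450.6   0.6  11. ] [-0.7 -0.6  0.9] 0.250118727916141
```

View pics/w3.png

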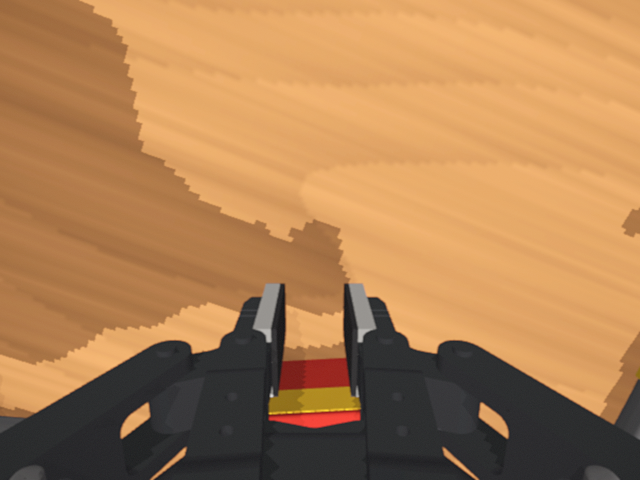

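>>> {"op": "move_arm", "data": {
  "targets": [
    [[0.25, 0, 0, 0.06, 0, 0, 0], [0.25, 0, 0, 0.05, 0, 0, 0], [0.25, 0, 0, 0.04, 0, 0, 0], [0.25, 0, 0, 0.04, 0, 0, 0], [0.25, 0, 0, 0.04, 0, 0, 0]]
  ]
}}

```text
time_s: 4.3
eef_pos: [481.9, 13.7, 9.3]
ee_rot: [0.695, -0.132, 0.695, 0.132]
force: [-2.5, -0.2, 1.2]
grip_width: 0.252
```

>>> {"op": "move_arm", "data": {
  "targets": [
    [[0.25, 0, 0, 0.04, 0, 0, 0], [0.25, 0, 0, 0.04, 0, 0, 0], [0.25, 0, 0, 0.04, 0, 0, 0], [0.25, 0, 0, 0, 0, 0, 0]]
  ]
}}

```text
time_s: 4.7
eef_pos: [499.1, 20.3, 9.3]
ee_rot: [0.695, -0.132, 0.694, 0.132]
force: [-0.7, -0.5, 0.9]
grip_width: 0.254
```

```bash
python3 - <<'E'
from h import *
s=ctrl.sense();print(np.round(s["eef_pos"],1),np.round(s["force"],1),s["grip_width"])
for n in("scene","top"):
    im=ctrl.capture(n);cv2.imwrite(f"pics/{n}4.png",im[:,:,::-1])
    r=(170,320) if n=="scene" else (90,310); c=(280,470) if n=="scene" else (200,400)
    cv2.imwrite(f"pics/{n}4z.png",cv2.resize(im[r[0]:r[1],c[0]:c[1]],None,fx=4 if n=="scene" else 2.7,fy=4 if n=="scene" else 2.7,interpolation=2)[:,:,::-1])
E
```

```text
[499.1  20.3   9.3] [-0.7 -0.5  0.9] 0.2537164402400643
```

View pics/scene4z.png

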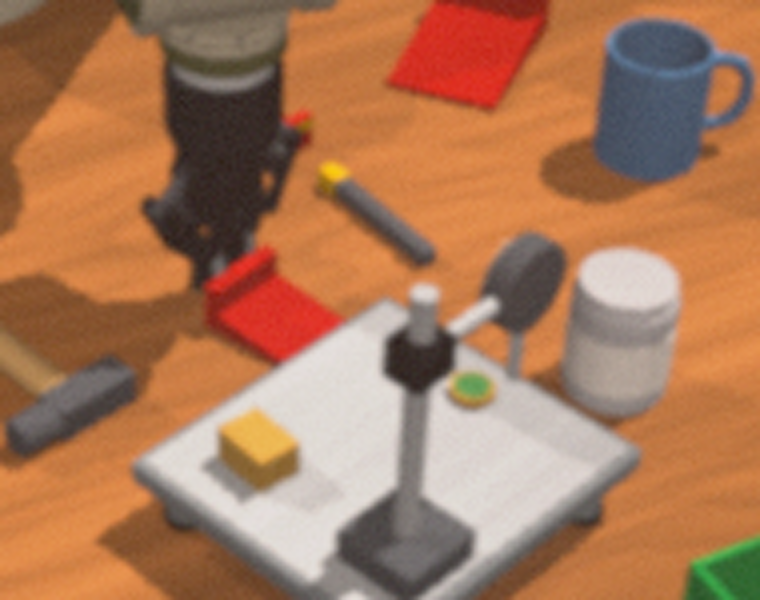

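View pics/top4z.png

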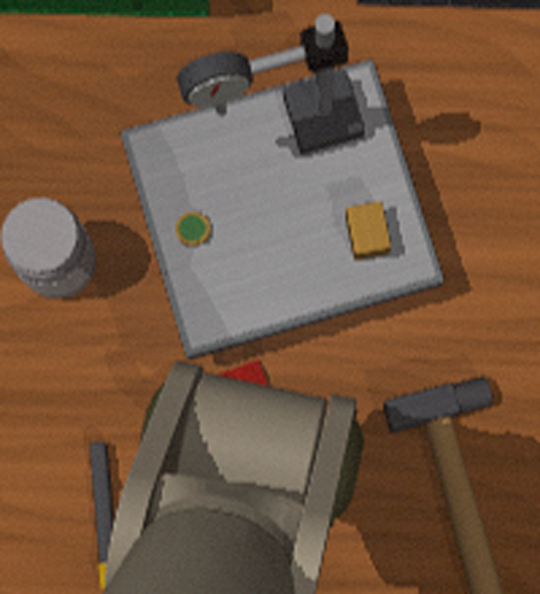

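>>> {"op": "move_arm", "data": {
  "targets": [
    [[0.25, 0, 0, 0.04, 0, 0, 0], [0.25, 0, 0, 0.04, 0, 0, 0], [0.25, 0, 0, 0.04, 0, 0, 0], [0.25, 0, 0, 0, 0, 0, 0]]
  ]
}}

```text
time_s: 5.2
eef_pos: [515.9, 26.9, 9.4]
ee_rot: [0.695, -0.132, 0.694, 0.132]
force: [-0.5, -0.0, 0.6]
grip_width: 0.25
```

>>> {"op": "move_arm", "data": {
  "targets": [
    [[0.25, 0, 0, 0.02, 0, 0, 0], [0.25, 0, 0, 0.02, 0, 0, 0], [0.25, 0, 0, 0.02, 0, 0, 0]]
  ]
}}

```text
time_s: 5.5
eef_pos: [523.5, 30.0, 9.2]
ee_rot: [0.695, -0.132, 0.695, 0.132]
force: [-0.7, -1.2, -1.7]
grip_width: 0.25
```

>>> {"op": "move_arm", "data": {
  "targets": [
    [[0.25, 0, 0, 0.02, 0, 0, 0], [0.25, 0, 0, 0.02, 0, 0, 0]]
  ]
}}

```text
time_s: 5.7
eef_pos: [529.2, 32.3, 9.3]
ee_rot: [0.695, -0.132, 0.695, 0.132]
force: [0.1, -1.4, -0.7]
grip_width: 0.251
```

>>> {"op": "move_arm", "data": {
  "targets": [
    [[0.25, 0, 0, 0.02, 0, 0, 0]]
  ]
}}

```text
time_s: 5.8
eef_pos: [531.9, 33.4, 9.2]
ee_rot: [0.695, -0.132, 0.695, 0.132]
force: [-0.5, -0.1, -1.1]
grip_width: 0.254
```

```bash
python3 - <<'E'
from h import *
s=ctrl.sense();print(np.round(s["eef_pos"],1),np.round(s["force"],1))
im=ctrl.capture("wrist");cv2.imwrite("pics/w5.png",im[:,:,::-1])
im=ctrl.capture("scene");cv2.imwrite("pics/s5.png",cv2.resize(im[170:320,280:470],None,fx=4,fy=4,interpolation=2)[:,:,::-1])
E
```

```text
[531.9  33.4   9.2] [-0.5 -0.1 -1.1]
```

View pics/w5.png

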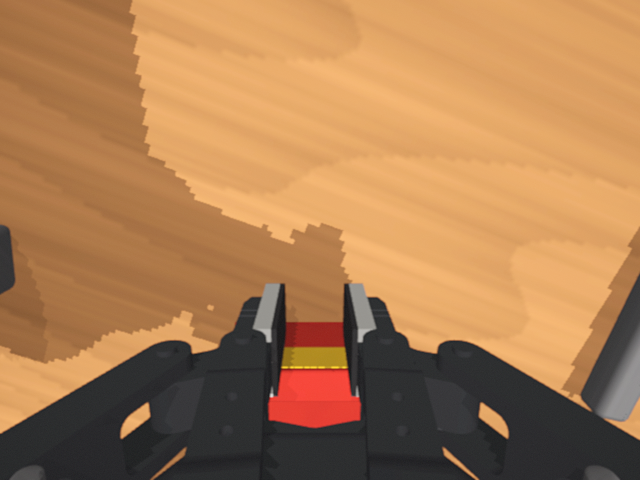

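View pics/s5.png

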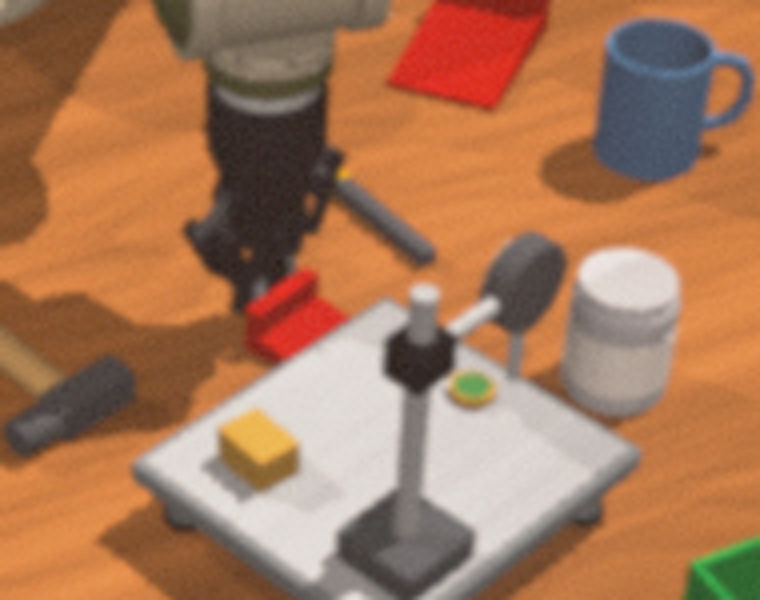

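The heel sits flush against the fingers: its stripes at rows 322–370 run horizontal. The stand hasn't moved. I'll continue in small steps and watch the force.

>>> {"op": "move_arm", "data": {
  "targets": [
    [[0.25, 0, 0, 0.015, 0, 0, 0], [0.25, 0, 0, 0, 0, 0, 0]]
  ]
}}

```text
time_s: 6.1
eef_pos: [534.1, 34.2, 9.4]
ee_rot: [0.695, -0.132, 0.695, 0.132]
force: [-0.4, -0.3, 0.2]
grip_width: 0.248
```

>>> {"op": "move_arm", "data": {
  "targets": [
    [[0.25, 0, 0, 0.015, 0, 0, 0], [0.25, 0, 0, 0, 0, 0, 0]]
  ]
}}

```text
time_s: 6.3
eef_pos: [536.2, 35.0, 9.3]
ee_rot: [0.695, -0.132, 0.695, 0.132]
force: [0.3, -0.7, 0.4]
grip_width: 0.252
```

>>> {"op": "move_arm", "data": {
  "targets": [
    [[0.25, 0, 0, 0.015, 0, 0, 0], [0.25, 0, 0, 0, 0, 0, 0]]
  ]
}}

```text
time_s: 6.5
eef_pos: [538.3, 35.8, 9.3]
ee_rot: [0.695, -0.132, 0.695, 0.132]
force: [0.0, -0.1, 0.4]
grip_width: 0.249
```

>>> {"op": "move_arm", "data": {
  "targets": [
    [[0.25, 0, 0, 0.012, 0, 0, 0], [0.25, 0, 0, 0.012, 0, 0, 0]]
  ]
}}

```text
time_s: 6.7
eef_pos: [541.4, 37.1, 9.3]
ee_rot: [0.695, -0.132, 0.695, 0.132]
force: [-1.7, -0.3, -0.1]
grip_width: 0.251
```

>>> {"op": "move_arm", "data": {
  "targets": [
    [[0.25, 0, 0, 0.012, 0, 0, 0]]
  ]
}}

```text
time_s: 6.8
eef_pos: [543.1, 37.8, 9.3]
ee_rot: [0.695, -0.132, 0.695, 0.132]
force: [-1.6, -1.5, 1.1]
grip_width: 0.25
```

>>> {"op": "move_arm", "data": {
  "targets": [
    [[0.25, 0, 0, 0.012, 0, 0, 0]]
  ]
}}

```text
time_s: 6.9
eef_pos: [544.8, 38.5, 9.3]
ee_rot: [0.695, -0.132, 0.695, 0.132]
force: [-0.6, -0.9, 0.3]
grip_width: 0.243
```

>>> {"op": "move_arm", "data": {
  "targets": [
    [[0.25, 0, 0, 0.012, 0, 0, 0]]
  ]
}}

```text
time_s: 7.0
eef_pos: [546.5, 39.1, 9.3]
ee_rot: [0.695, -0.132, 0.695, 0.132]
force: [-0.5, -1.2, 0.5]
grip_width: 0.252
```

>>> {"op": "move_arm", "data": {
  "targets": [
    [[0.25, 0, 0, 0.012, 0, 0, 0]]
  ]
}}

```text
time_s: 7.1
eef_pos: [548.2, 39.8, 9.3]
ee_rot: [0.695, -0.132, 0.695, 0.132]
force: [-1.4, -0.9, -0.2]
grip_width: 0.247
```

>>> {"op": "move_arm", "data": {
  "targets": [
    [[0.25, 0, 0, 0.01, 0, 0, 0]]
  ]
}}

```text
time_s: 7.2
eef_pos: [549.6, 40.3, 9.3]
ee_rot: [0.695, -0.132, 0.695, 0.132]
force: [-1.2, -0.9, 0.3]
grip_width: 0.251
```

>>> {"op": "move_arm", "data": {
  "targets": [
    [[0.25, 0, 0, 0.01, 0, 0, 0]]
  ]
}}

```text
time_s: 7.3
eef_pos: [551.0, 40.9, 9.3]
ee_rot: [0.695, -0.132, 0.695, 0.132]
force: [-2.2, -0.2, 0.3]
grip_width: 0.254
```

>>> {"op": "move_arm", "data": {
  "targets": [
    [[0.25, 0, 0, 0.01, 0, 0, 0]]
  ]
}}

```text
time_s: 7.4
eef_pos: [552.3, 41.4, 9.3]
ee_rot: [0.695, -0.132, 0.695, 0.132]
force: [-1.6, -0.8, 0.4]
grip_width: 0.25
```

>>> {"op": "move_arm", "data": {
  "targets": [
    [[0.25, 0, 0, 0.01, 0, 0, 0]]
  ]
}}

```text
time_s: 7.5
eef_pos: [553.6, 41.9, 9.3]
ee_rot: [0.694, -0.132, 0.695, 0.132]
force: [-4.7, -2.1, 3.0]
grip_width: 0.25
```

>>> {"op": "move_arm", "data": {
  "targets": [
    [[0.25, 0, 0, 0.01, 0, 0, 0]]
  ]
}}

```text
time_s: 7.6
eef_pos: [554.5, 42.4, 9.3]
ee_rot: [0.694, -0.132, 0.695, 0.132]
force: [-7.5, -2.5, 4.8]
grip_width: 0.248
```

```bash
python3 - <<'E'
from h import *
s=ctrl.sense();print(np.round(s["eef_pos"],1),np.round(s["force"],1))
im=ctrl.capture("scene");cv2.imwrite("pics/s6.png",cv2.resize(im[170:320,280:470],None,fx=4,fy=4,interpolation=2)[:,:,::-1])
a=ctrl.capture("top");cv2.imwrite("pics/t6.png",a[:,:,::-1])
E
```

```text
[554.5  42.4   9.3] [-7.5 -2.5  4.8]
```

View pics/s6.png

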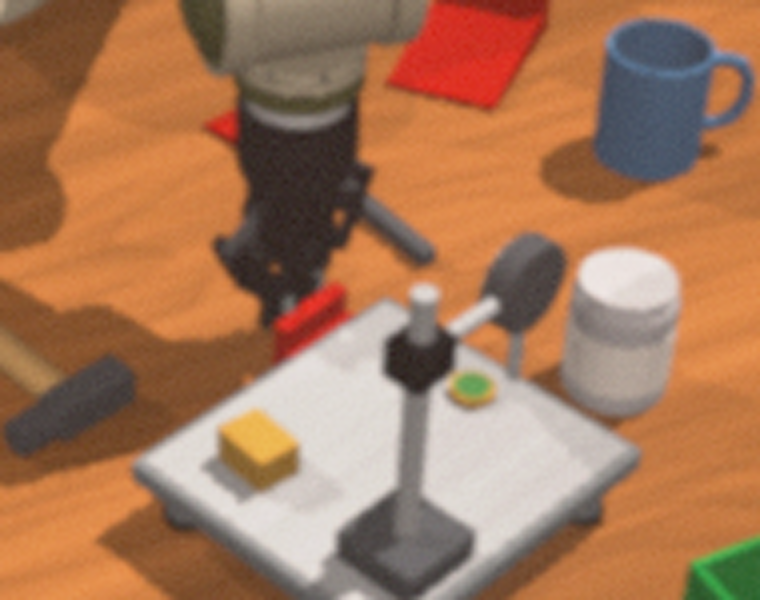

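Push force is now about 8 N and rising steeply, with the stand in place. One more small step.

>>> {"op": "move_arm", "data": {
  "targets": [
    [[0.25, 0, 0, 0.006, 0, 0, 0]]
  ]
}}

```text
time_s: 7.8
eef_pos: [555.0, 42.6, 9.3]
ee_rot: [0.694, -0.132, 0.696, 0.132]
force: [-8.4, -4.0, 6.4]
grip_width: 0.251
```

>>> {"op": "move_arm", "data": {
  "targets": [
    [[0.25, 0, 0, 0, 0, 0, 0]]
  ]
}}

```text
time_s: 7.9
eef_pos: [555.0, 42.6, 9.3]
ee_rot: [0.694, -0.132, 0.696, 0.132]
force: [-7.8, -3.6, 6.2]
grip_width: 0.249
```

>>> {"op": "move_arm", "data": {
  "targets": [
    [[0.25, 0, 0, -0.02, 0, 0, 0], [0.25, 0, 0, -0.05, 0, 0, 0], [0.25, 0, 0, -0.1, 0, 0, 0], [0.25, 0, 0, -0.1, 0, 0, 0], [0.25, -0.1, 0, -0.06, 0, 0, 0]]
  ]
}}

```text
time_s: 8.4
eef_pos: [507.7, 24.5, 23.1]
ee_rot: [0.694, -0.132, 0.696, 0.132]
force: [0.2, -0.2, 0.8]
grip_width: 0.253
```

>>> {"op": "move_arm", "data": {
  "targets": [
    [[0, -0.3, 0, -0.1, 0, 0, 0], [0, -0.3, 0, -0.1, 0, 0, 0], [0, -0.3, 0, -0.1, 0, 0, 0], [0, -0.2, 0, -0.1, 0, 0, 0], [0, 0, 0, 0, 0, 0, 0]]
  ]
}}

```text
time_s: 8.9
eef_pos: [454.5, 1.9, 193.1]
ee_rot: [0.697, -0.133, 0.692, 0.131]
force: [-0.4, 0.2, -1.0]
grip_width: -0.003
```

```bash
python3 - <<'E'
from h import *
s=ctrl.sense();print(np.round(s["eef_pos"],1),np.round(s["force"],1))
im=ctrl.capture("wrist");cv2.imwrite("pics/w7.png",im[:,:,::-1])
im=ctrl.capture("top");cv2.imwrite("pics/t7.png",im[:,:,::-1])
cv2.imwrite("pics/t7z.png",cv2.resize(im[90:310,200:400],None,fx=2.7,fy=2.7,interpolation=2)[:,:,::-1])
im=ctrl.capture("scene");cv2.imwrite("pics/s7.png",cv2.resize(im[170:320,280:470],None,fx=4,fy=4,interpolation=2)[:,:,::-1])
E
```

```text
[454.5   1.9 193.1] [-0.4  0.2 -1. ]
```

View pics/w7.png

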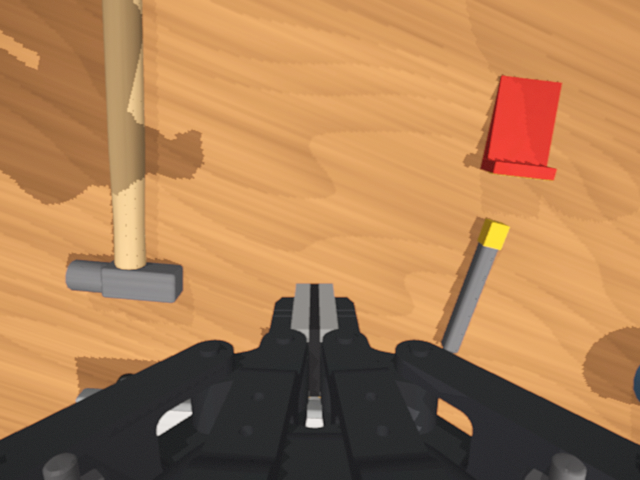

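View pics/t7z.png

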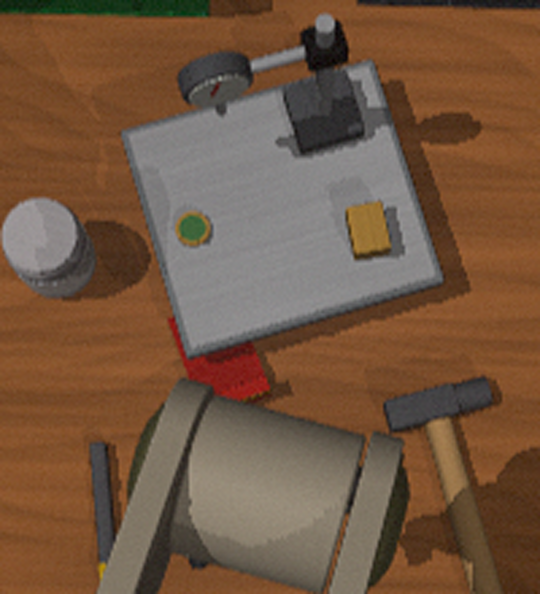

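View pics/s7.png

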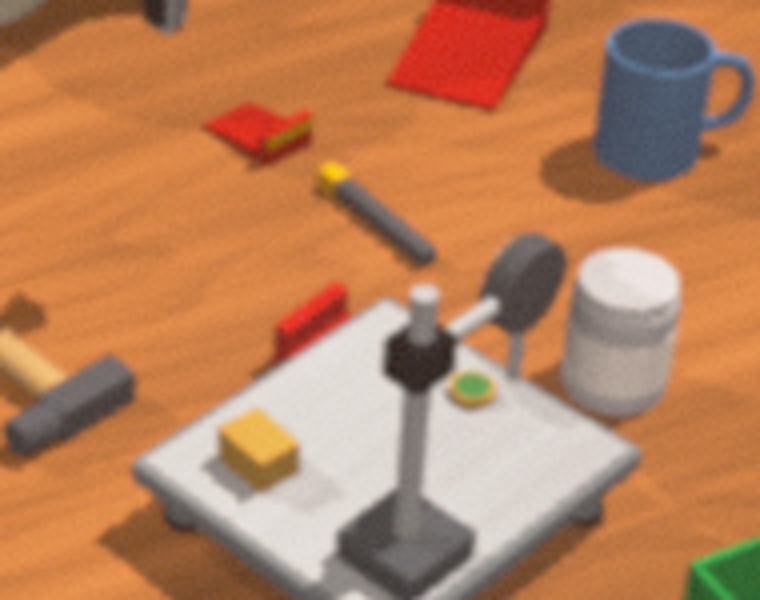

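The wedge is under the corner, and the plate corner in the top view (zoom 188, 355) is the same as before. Nothing else has moved. Now the press, at about (625, 69).

>>> {"op": "move_arm", "data": {
  "targets": [
    [[0, 0, 0, 0.3, 0, 0, 0], [0, 0, 0, 0.3, 0, 0, 0], [0, 0, 0, 0.3, 0, 0, 0], [0, 0, 0, 0.3, 0, 0, 0], [0, 0.2, 0, 0.02, 0, 0, 0]]
  ]
}}

```text
time_s: 9.55
eef_pos: [629.5, 71.5, 160.1]
ee_rot: [0.697, -0.133, 0.692, 0.132]
force: [0.6, 0.6, 0.0]
grip_width: -0.001
```

>>> {"op": "move_arm", "data": {
  "targets": [
    [[0, 0.3, 0, 0, 0, 0, 0], [0, 0.2, 0, 0, 0, 0, 0], [0, 0.1, 0, 0, 0, 0, 0], [0, 0, 0, 0, 0, 0, 0]]
  ]
}}

```text
time_s: 9.95
eef_pos: [623.1, 70.0, 66.5]
ee_rot: [0.693, -0.132, 0.696, 0.133]
force: [-0.0, -0.1, -0.2]
grip_width: -0.001
```

>>> {"op": "move_arm", "data": {
  "targets": [
    [[0, 0.05, 0, 0, 0, 0, 0], [0, 0.02, 0, 0, 0, 0, 0], [0, 0, 0, 0, 0, 0, 0]]
  ]
}}

```text
time_s: 10.25
eef_pos: [624.5, 69.8, 59.4]
ee_rot: [0.695, -0.132, 0.694, 0.132]
force: [-0.2, -0.1, 0.3]
grip_width: -0.0
```

```bash
python3 - <<'E'
from h import *
s=ctrl.sense();print(np.round(s["eef_pos"],1),np.round(s["force"],1))
im=ctrl.capture("scene");cv2.imwrite("pics/s8.png",cv2.resize(im[170:320,280:470],None,fx=4,fy=4,interpolation=2)[:,:,::-1])
E
```

```text
[624.5  69.8  59.4] [-0.2 -0.1  0.3]
```

View pics/s8.png

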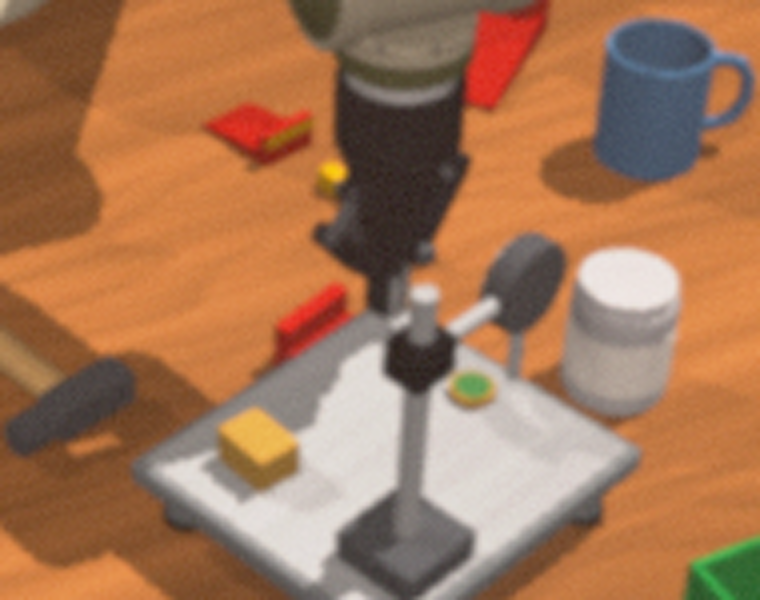

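The fingertips are over the near-left corner, clear of the post. Descending slowly.

>>> {"op": "move_arm", "data": {
  "targets": [
    [[0, 0.03, 0, 0, 0, 0, 0], [0, 0.02, 0, 0, 0, 0, 0], [0, 0, 0, 0, 0, 0, 0]]
  ]
}}

```text
time_s: 10.6
eef_pos: [624.0, 69.8, 50.8]
ee_rot: [0.694, -0.132, 0.695, 0.132]
force: [-0.7, 0.2, 0.4]
grip_width: 0.002
```

>>> {"op": "move_arm", "data": {
  "targets": [
    [[0, 0.008, 0, 0, 0, 0, 0], [0, 0, 0, 0, 0, 0, 0]]
  ]
}}

```text
time_s: 10.8
eef_pos: [624.2, 69.8, 50.0]
ee_rot: [0.695, -0.132, 0.695, 0.132]
force: [0.9, -0.4, -0.9]
grip_width: 0.002
```

>>> {"op": "move_arm", "data": {
  "targets": [
    [[0, 0.006, 0, 0, 0, 0, 0], [0, 0, 0, 0, 0, 0, 0]]
  ]
}}

```text
time_s: 11.0
eef_pos: [624.4, 69.8, 49.6]
ee_rot: [0.695, -0.132, 0.695, 0.132]
force: [-1.6, 0.9, 3.6]
grip_width: 0.0
```

>>> {"op": "move_arm", "data": {
  "targets": [
    [[0, 0.005, 0, 0, 0, 0, 0], [0, 0, 0, 0, 0, 0, 0]]
  ]
}}

```text
time_s: 11.2
eef_pos: [624.4, 69.8, 49.5]
ee_rot: [0.695, -0.132, 0.694, 0.132]
force: [-3.6, 0.0, 8.5]
grip_width: 0.001
```

>>> {"op": "move_arm", "data": {
  "targets": [
    [[0, 0.003, 0, 0, 0, 0, 0], [0, 0, 0, 0, 0, 0, 0]]
  ]
}}

```text
time_s: 11.4
eef_pos: [624.4, 69.8, 49.5]
ee_rot: [0.695, -0.132, 0.694, 0.132]
force: [-4.5, 0.4, 12.4]
grip_width: 0.002
```

It holds 12.4 N with z steady at 49.5. I'll hold briefly, then lift off.

>>> {"op": "move_arm", "data": {
  "targets": [
    [[0, 0, 0, 0, 0, 0, 0], [0, 0, 0, 0, 0, 0, 0], [0, 0, 0, 0, 0, 0, 0], [0, 0, 0, 0, 0, 0, 0], [0, 0, 0, 0, 0, 0, 0]]
  ]
}}

```text
time_s: 11.9
eef_pos: [624.4, 69.8, 49.5]
ee_rot: [0.695, -0.132, 0.694, 0.132]
force: [-5.6, 0.9, 12.3]
grip_width: 0.001
```

>>> {"op": "move_arm", "data": {
  "targets": [
    [[0, -0.02, 0, 0, 0, 0, 0], [0, -0.1, 0, 0, 0, 0, 0], [0, -0.3, 0, 0, 0, 0, 0], [0, -0.3, 0, -0.1, 0, 0, 0], [0, -0.3, 0, -0.15, 0, 0, 0]]
  ]
}}

```text
time_s: 12.4
eef_pos: [589.3, 56.1, 203.1]
ee_rot: [0.695, -0.132, 0.694, 0.132]
force: [0.3, -0.3, 0.4]
grip_width: -0.002
```

>>> {"op": "move_arm", "data": {
  "targets": [
    [[1, -0.2, 0, -0.2, 0, 0, 0], [1, -0.1, 0, -0.3, 0, 0, 0], [1, 0, 0, -0.3, 0, 0, 0], [1, 0, 0, -0.3, 0, 0, 0], [1, 0, 0, 0, 0, 0, 0]]
  ]
}}

```text
time_s: 12.9
eef_pos: [432.4, -5.1, 246.5]
ee_rot: [0.695, -0.132, 0.695, 0.131]
force: [0.9, 0.4, 0.5]
grip_width: 0.845
```

>>> {"op": "move_arm", "data": {
  "targets": [
    [[1, 0, 0, -0.2, 0, 0, 0], [1, 0, 0, 0, 0, 0, 0], [1, 0, 0, 0, 0, 0, 0]]
  ]
}}

```text
time_s: 13.2
eef_pos: [408.7, -15.6, 246.5]
ee_rot: [0.695, -0.132, 0.694, 0.132]
force: [-0.3, -0.5, -0.2]
grip_width: 0.999
```

```bash
python3 - <<'E'
from h import *
s=ctrl.sense();print(np.round(s["eef_pos"],1),np.round(s["force"],1))
im=ctrl.capture("wrist");cv2.imwrite("pics/w9.png",im[:,:,::-1])
im=ctrl.capture("top");cv2.imwrite("pics/t9z.png",cv2.resize(im[90:310,200:400],None,fx=2.7,fy=2.7,interpolation=2)[:,:,::-1])
im=ctrl.capture("scene");cv2.imwrite("pics/s9.png",im[:,:,::-1])
a=cv2.imread("pics/s9.png")[180:340,310:450].astype(int);b=cv2.imread("pics/scene0.png")[180:340,310:450].astype(int)
cv2.imwrite("pics/d9.png",cv2.resize(np.hstack([a,np.abs(a-b)]).clip(0,255).astype(np.uint8),None,fx=2.8,fy=2.8))
E
```

```text
[408.7 -15.6 246.5] [-0.3 -0.5 -0.2]
```

View pics/w9.png

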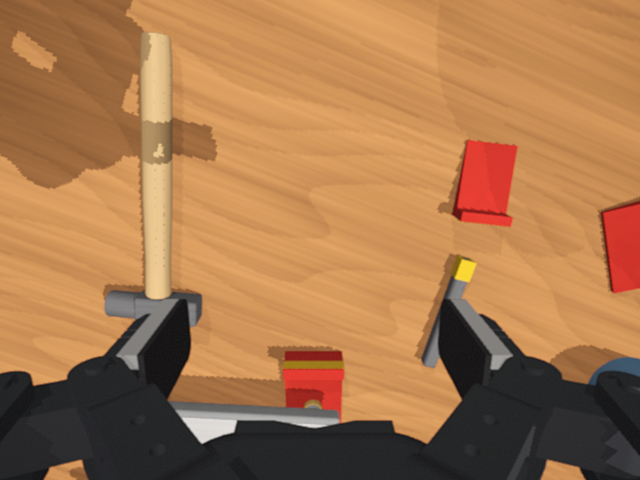

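View pics/t9z.png

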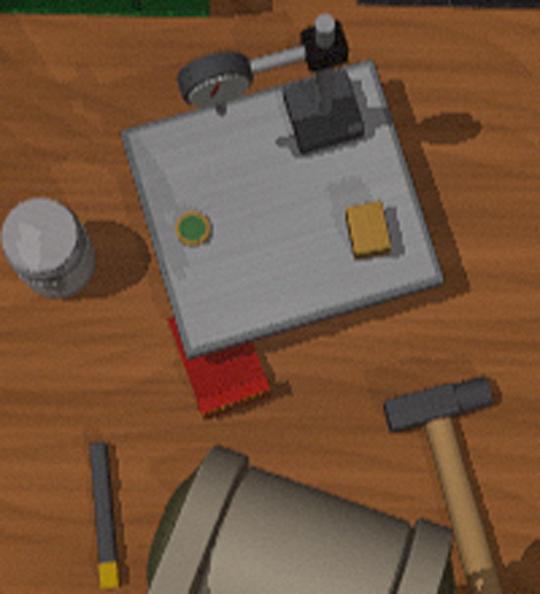

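View pics/d9.png

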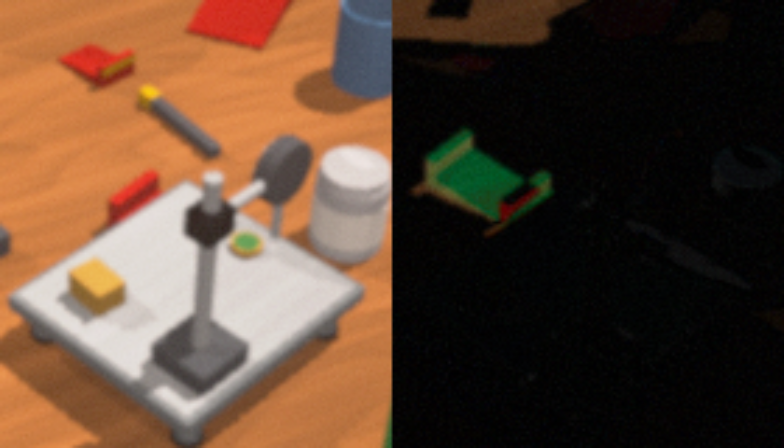

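The difference image shows only the wedge moved, with no edges around the plate. In the wrist view the foot (col 315) is centred on the wedge (cols 285–343). Handing in.

```bash
python3 -c "
from rig import ctrl
print(ctrl.finish_job())"
```

```text
the job is handed in; nothing more can be done
None
```

The wedge is tight under the stand's short foot, the press check passed, and I handed the job in at about 13 s. No verdict was reported.

- **Wedge:** I pushed the middle-sized red wedge by its heel with two slightly opened fingers, turning it gently to aim at the foot. The push force stayed at 1–2 N, then rose steeply over the last few millimetres. I stopped at about 9 N; the final wrist picture shows the foot centred across the wedge.
- **Press check:** I pressed the plate's corner above the foot with about 12.4 N for roughly 0.5 s. The height stayed at 49.5 mm from 8 N up, so the corner did not dip.
- **Final look:** Comparing scene pictures from before and after shows that the stand did not shift or tilt visibly. In that area nothing but the wedge moved, and the hand ended well clear. I checked the rest of the bench by eye only.

No final check failed. Two loose ends:
- My first outline fit of the wedge in the wrist picture was poor, so I used a corner fit instead. It agreed with the top camera to about 2 mm.
- During the last part of the push the fingers also felt about 6 N upward. I did not find the cause, and saw no effect on the wedge or the stand.

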